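# Turn the mirrored hinge leaves in the finishing rack

### The arm

A 7-joint arm with a two-finger parallel gripper is mounted at the origin on the work surface; the furniture and walls round the work are solid. World frame = base frame: x ahead of the robot, y to its left, z up, the work surface at z = 0. Lengths are in m, angles in rad, forces in N, time in s.
With the tool pointing down it reaches from about 0.4 to 0.85 m from the base axis. Payload 4.5 kg.
Tool frame: the origin (TCP) lies at the very end of the fingers, on their centre line; the grasp point (between the pads) lies behind it (r.grip_depth is the z of the grasp point in the tool frame, in m); z points along the fingers, y is the direction in which the jaws open and shut (so a half turn about z gives the same grasp; the last joint's range is limited). The gripper opens to 88 mm and grips with 3 to 60 N. Pads are 18 mm wide; open, the fingers measure 123 mm over their backs; the gripper's body (75 mm by 187 mm) begins 45 mm behind the grasp point.
Start: joints at [-1.079, 0.689, -0.195, 1.565, 0.157, 0.902, -0.215], TCP at [0.276, 0.561, 0.239] pointing down, gripper open.
Joint ranges: [-3.01, 3.01], [-0.46, 2.08], [-1.47, 1.51], [0.13, 2.56], [-1, 4.14], [0.04, 2.09], [-2.66, 2.66]. Speed limits (rad/s): [2.57, 2.57, 3.14, 3.14, 3.14, 3.14, 3.14].

### API

Orientations are given as a unit quaternion [x, y, z, w].
In Python, from plant import sensors, cams, r gives the robot as it stands. The module is installed in compiled form; this text tells all that it offers.
- The arm moves only by the tool drive_tool, never from a script. Its argument "series" is a list that holds one entry, the list of rows, each a list of 5 numbers: the shift along the world's x, y, z in mm, then the turn about the world's z in rad, then the finger opening in mm, from 0 to 88.1. A call has 1 to 10 rows; each row shifts and turns the commanded pose from where the row before left it; what a row does not reach is not made up. A row lasts 1/10 s, in which the tool goes at most 50 mm and 8.59 degrees, less where a joint would pass 70% of its speed; a pose out of reach is approached as far as the arm can. A call with a gripper value outside its range is refused whole. The fingers move at their own pace and stop on an object; "force" is the grip in N (left out, the last holds). Time passes only in rows, so rows that do not move let the fingers close. It gives the time, the measured TCP pose, the force and the opening at its end, in the units of the state.
- sensors.get_state(): the state, without advancing time (a new reading comes with each control period).
- cams.snapshot(name): name is "side" or "top" or "wrist"; returns the picture (384x512x3 uint8, blue, green, red); there is no depth.
- cams.camera_model(name): a dict with "fx", "fy", "cx", "cy" (pixels), "camera_from_world" (4x4, takes a point from world to camera coordinates). Camera axes: x right, y down, z forward; pixel columns grow to the right and rows downward; lengths in m; the calibration is good to about 2 mm. The wrist camera is an equidistant fisheye: a pixel r from the principal point sees the ray r / f radians off the axis. A picture is of the moment at which its call begins: read the wrist's pose just before it. camera_model takes no time and is no camera call; for the wrist camera it gives the pose at the moment of the call.
- r.finish_job(): hands the job in, once; it reports no verdict.
Trained networks look in the newest picture that a camera, given by its name, has taken for a name from the list of things; names that differ only in an ending like _2 or _b are one class to them, and where a whole thing is asked for, a point or a joint stands for the part that bears it (a point fixed in the world has none). Each returns a list of dicts, best first, with "confidence" (0 to 1); they miss things now and then, are a little off and sometimes report something else, mostly with a low value. They report only what shows in the picture. A call takes as long as a camera call.
- cams.trace(camera, name): "mask" (384x512 bool, what is visible of it) and "at" ([column, row] in pixels, amid what is visible of it).
- cams.mark_of(camera, name): "at" ([column, row] in pixels: a listed point, or the origin of a listed thing).
The state is a dict: "clock": time; "q": joint angles; "qd": joint speeds; "joint_torque": joint torques, N m; "tool_pos": TCP position; "eef_rot": TCP orientation; "contact_force": force on the tool from outside, world axes, zero at the start; "moment": the same for the moment, N m; "opening": opening from 0.0 (shut) to 1.0 (fully open).
Only numpy, scipy, OpenCV 4.12 (cv2) and the standard library are available. Lean on these libraries where they do the work, as an engineer would, in place of code of your own. Each camera call takes 0.05 s, during which the arm holds its last target.

### The job

The three L-shaped hinge leaves leaning in the finishing rack must all show the same hand as the pattern leaf screwed to the small board, seen from above. Tip over about its knuckle each leaf that lies mirrored, so that it drops onto the opposite rod; leave any that already match, and the other things on the bench, as they are. At the end every knuckle must lie in its own place in the groove, with its leaf leaning at rest on a rod.

Things in the scene. Friction and masses are not known exactly. Their poses are not given: they have to be found in the camera images.
- rack: Fixed dark wooden rack on four 14 mm feet, 110 (x) x 270 (y) mm; origin on the bench under its centre. A groove along y at x = 0 has places at y = -80, 0, 80 mm, parted by blocks to z = 39; a knuckle in it has its axis at z = 31, groove walls reach z = 34. Two dark rods, 8 mm thick, along y at x = -35 and 35, tops at z = 66. End boards at y = -128 and 128 reach z = 70 mm.
- pattern: Fixed wooden board, 110 x 90 mm, 30 mm high overall, with the pattern leaf screwed flat on it, same shape and size as the loose ones. Origin on the bench under the board's centre (knuckle's middle at x -36, y -4 mm); x from knuckle to tip, y to the side of its arm, z up: seen from above, looking from knuckle to tip, the arm is on the left.
- leaf_a: Loose bare-steel hinge leaf, 0.1 kg. Origin mid-knuckle on the axis of the round knuckle (10 mm thick, 56 mm long); y along the knuckle, x from knuckle to tip, z square to the 5 mm plate (2.5 mm either side of z = 0). Stem 18 mm wide (y -9 to 9), to x = 72 mm; at its tip an arm (x 50 to 72) sticks out to one side only, to y = 31 mm. Both faces alike.
- leaf_b: Loose bare-steel hinge leaf, 0.1 kg. Same shape and axes as leaf_a (all three are identical). At rest the knuckle lies in the groove, the plate leans on a rod at 50 deg above level, tip 46 mm sideways of the knuckle axis and 55 mm above it. Own z upward (50 deg off vertical) = shows the pattern's hand, arm on the left; own z downward = lies mirrored, arm on the right.
- leaf_c: Loose bare-steel hinge leaf, 0.1 kg. Same shape, axes and meaning of z as leaf_a and leaf_b. It can be turned over about its knuckle: pushed level at the tip from outside towards the groove, with light force (about 1 N), it rises to upright (tip 72 mm above the knuckle axis) and, pushed a little beyond, drops by itself onto the other rod. Leaves lie in any order in the three places, tips to either side.
- leaf_a_tip (a point): Tip edge of leaf_a: 72 mm from the knuckle axis, 6 mm from the stem's middle towards the arm, mid-thickness; the edge runs 15 mm to the one side of it and 25 mm to the arm's end.
- leaf_b_tip (a point): Tip edge of leaf_b: 72 mm from the knuckle axis, 6 mm from the stem's middle towards the arm, mid-thickness; the edge runs 15 mm to the one side of it and 25 mm to the arm's end.
- leaf_c_tip (a point): Tip edge of leaf_c: 72 mm from the knuckle axis, 6 mm from the stem's middle towards the arm, mid-thickness; the edge runs 15 mm to the one side of it and 25 mm to the arm's end.
- hammer: Bystander: small hammer lying flat, 38 x 174 x 10 mm, wooden handle along its y; origin under its middle.
- slip_stone: Bystander: small brown sharpening stone, 12 x 37 x 9 mm; origin under its middle.
- loupe: Bystander: black eye loupe standing up, 34 mm across, 30 mm high; origin under its middle.
- bench_block: Bystander: black steel block, 44 x 66 x 22 mm; origin under its middle.

How it is judged:
At the end, for the whole second after the job is handed in: All three leaves show the pattern's hand: own z upward, 0.65 to 1.05 rad off vertical (leaning on a rod), knuckle level within 0.1 rad, knuckle's middle within 12 mm of where it started, at rest (under 20 mm/s) (angle between leaf_a's own z axis and vertical between 0.65 and 1.05 rad and angle between leaf_a's own y axis and vertical between 1.47 and 1.67 rad and distance of each of leaf_a, leaf_b, leaf_c from where it was at the start of the episode below 0.012 m and linear speed of each of leaf_a, leaf_b, leaf_c below 0.02 m/s and angle between leaf_b's own z axis and vertical between 0.65 and 1.05 rad and angle between leaf_b's own y axis and vertical between 1.47 and 1.67 rad and angle between leaf_c's own z axis and vertical between 0.65 and 1.05 rad and angle between leaf_c's own y axis and vertical between 1.47 and 1.67 rad); the robot touches nothing.
It fails at once if leaf_a, which lay right from the start, was tipped (angle between leaf_a's own z axis and vertical above 1.3 rad).
It fails at once if a bystander (hammer, stone, loupe, block) was shoved over 20 mm (distance of any of hammer, slip_stone, loupe, bench_block from where it was at the start of the episode above 0.02 m).
It also fails if it takes over 42 s, if anything falls off the work surface, if the arm or the gripper's body presses on something with over 40 N, if the wrist force passes 120 N, or if a joint passes its speed limit or range.

## Working session

There is one attempt and no reset: what is moved stays moved. The work goes in short steps, Python scripts to look and compute and a tool call to move; the robot and the scene stay as the last step left them, time stands still between calls to the robot, and variables do not carry over. Pictures are saved under pics/ and viewed, and the job is handed in when it is done.

Besides the shell and the picture viewer there is one more tool, called after ">>>" by a JSON object that holds its "api" and its "payload", one argument or row to a line. drive_tool: Moves the arm, as the interface text tells. Its arguments: {"type":"object","properties":{"series":{"type":"array","items":{"type":"array","items":{"type":"array","items":{"type":"number"}}}},"force":{"type":"number"}},"required":["series"]}

```bash
mkdir -p pics
python3 - <<'E'
from plant import sensors,cams,r
import cv2
for n in("top","side"):
    cv2.imwrite(f"pics/{n}0.png",cams.snapshot(n))
    for k in("rack","pattern","leaf_a","leaf_a_tip","hammer","slip_stone","loupe","bench_block"):
        print(n,k,[(d["confidence"],d["at"]) for d in cams.mark_of(n,k)])
    m=cams.camera_model(n);print(m)
print(sensors.get_state(), r.grip_depth)
E
```

```text
top rack [(0.89, [231.2, 190.4]), (0.26, [321.8, 230.8])]
top pattern [(0.9, [322.8, 229.3])]
top leaf_a [(0.78, [226.5, 186.5]), (0.69, [203.5, 192.2]), (0.45, [248.9, 180.7])]
top leaf_a_tip [(0.72, [223.0, 166.2]), (0.66, [255.8, 190.8])]
top hammer [(0.63, [220.2, 162.4]), (0.57, [357.1, 199.2])]
top slip_stone [(0.63, [285.4, 183.9])]
top loupe [(0.58, [154.1, 167.2]), (0.48, [202.6, 174.3])]
top bench_block [(0.91, [355.7, 199.6])]
{'fx': 392.619620380752, 'fy': 392.619620380752, 'cx': 254.21898115027864, 'cy': 189.37022973054516, 'camera_from_world': array([[-0.03019218, -0.99945109, -0.01363646, -0.08075448],
       [-0.98648712,  0.03199293, -0.16068486,  0.51802391],
       [ 0.16103293,  0.00860077, -0.98691156,  1.14231506],
       [ 0.        ,  0.        ,  0.        ,  1.        ]])}
side rack [(0.73, [289.0, 234.8]), (0.45, [250.1, 199.1]), (0.4, [169.1, 216.7])]
side pattern []
side leaf_a [(0.89, [257.9, 226.5]), (0.68, [319.8, 216.0]), (0.44, [289.8, 223.2]), (0.16, [288.8, 237.2])]
side leaf_a_tip [(0.61, [299.1, 208.7])]
side hammer [(0.72, [304.1, 247.9])]
side 
[... 501 characters left out ...]
 ]])}
{'clock': 0.9, 'q': array([-1.07923064,  0.68907658, -0.19463277,  1.56526745,  0.15726945,
        0.90251164, -0.21510257]), 'qd': array([ 0.00202972, -0.00046392,  0.0007831 ,  0.0002729 ,  0.00015286,
       -0.00129153, -0.00065322]), 'joint_torque': array([-4.05604032e-05, -5.27468348e+01, -1.26715813e+00, -1.53745776e+01,
       -5.19550976e-02, -7.15683618e-04,  2.00839452e-05]), 'tool_pos': array([0.27618593, 0.56070732, 0.23876687]), 'eef_rot': array([ 2.26878855e-01,  9.73922985e-01,  6.25650930e-05, -1.43515814e-05]), 'contact_force': array([0.7900881 , 0.13581558, 0.18537127]), 'moment': array([ 0.03250446, -0.0592661 , -0.05423183]), 'opening': 0.9996253430855152} -0.0187
```

Run:
```python
import cv2
a=cv2.imread("pics/top0.png");b=cv2.imread("pics/side0.png")
cv2.imwrite("pics/t0c.png",cv2.resize(a[130:270,130:380],None,fx=3.2,fy=3.2,interpolation=2))
cv2.imwrite("pics/s0c.png",cv2.resize(b[170:290,200:400],None,fx=4,fy=4,interpolation=2))
```

```text
(no output)
```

View pics/t0c.png

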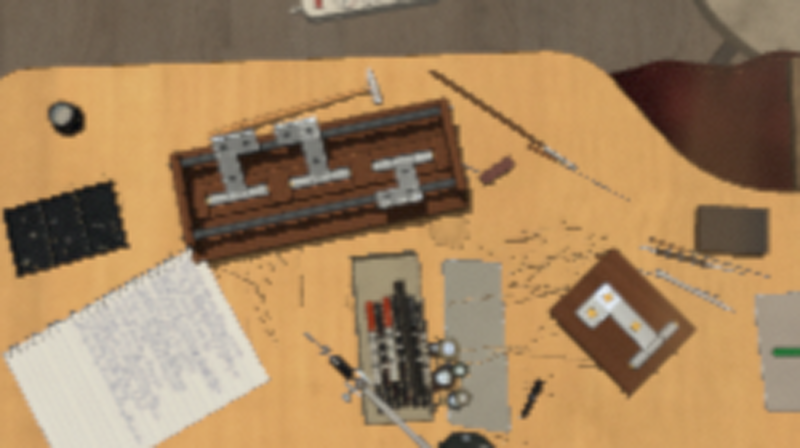

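View pics/s0c.png

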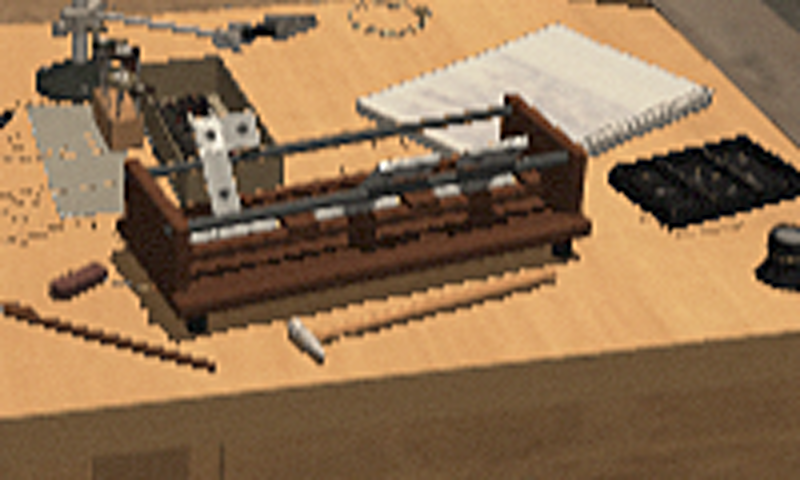

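View pics/top0.png

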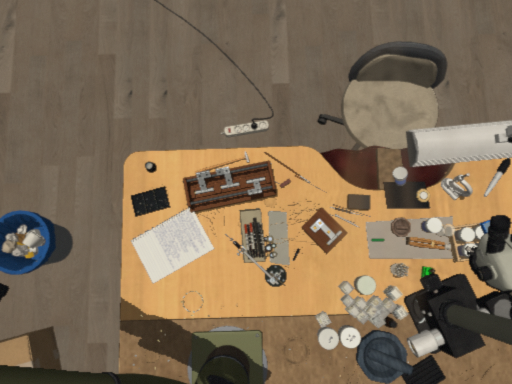

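```bash
cat > h.py <<'E'
import numpy as np
from plant import sensors,cams,r
def px2w(m,p,z):
    T=m["camera_from_world"];R=T[:3,:3];c=-R.T@T[:3,3]
    d=R.T@np.array([(p[0]-m["cx"])/m["fx"],(p[1]-m["cy"])/m["fy"],1])
    return c+d*(z-c[2])/d[2]
def w2px(m,X):
    T=m["camera_from_world"];v=T[:3,:3]@np.array(X)+T[:3,3]
    return np.array([m["fx"]*v[0]/v[2]+m["cx"],m["fy"]*v[1]/v[2]+m["cy"]])
E
python3 - <<'E'
from h import *
import cv2
m=cams.camera_model("top")
K=[px2w(m,p,.031) for p in([203.5,192.2],[226.5,186.5],[248.9,180.7])]
for k in K: print(k.round(4))
d=K[0]-K[2];print(np.linalg.norm(d),np.degrees(np.arctan2(d[1],d[0]))-90)
print("rack",px2w(m,[231.2,190.4],0),"tips",px2w(m,[223,166.2],.086),px2w(m,[255.8,190.8],.086))
a=cv2.imread("pics/top0.png")
cv2.imwrite("pics/t0d.png",cv2.resize(a[155:215,180:280],None,fx=8,fy=8,interpolation=2))
ms=cams.camera_model("side")
for k in K:print("side",w2px(ms,k))
E
```

```text
[0.5132 0.0577 0.031 ]
[ 0.5285 -0.0127  0.031 ]
[ 0.5443 -0.0814  0.031 ]
0.14255116105469973 12.581008507666269
rack [ 0.52106169 -0.02461989  0.        ] tips [ 0.57969373 -0.0079346   0.086     ] [ 0.50361142 -0.1017694   0.086     ]
side [317.13465775 214.8811006 ]
side [291.45868726 220.33482235]
side [265.32610571 226.05747786]
```

View pics/t0d.png

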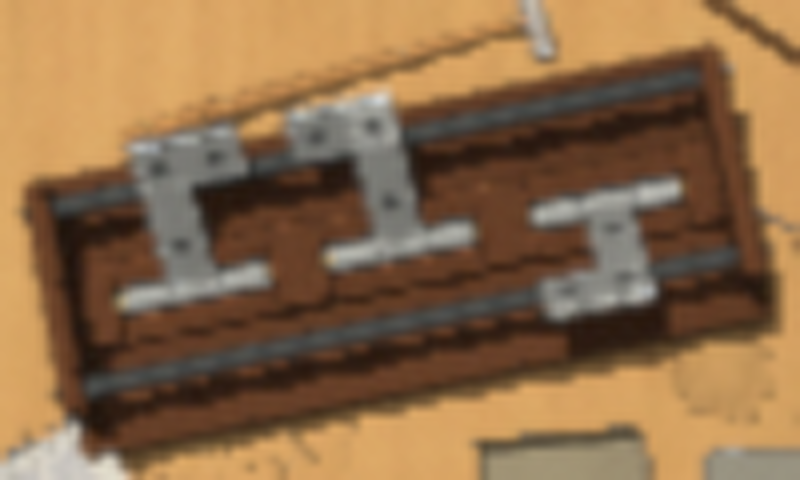

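Run:
```python
from h import *
m=cams.camera_model("top")
K=[px2w(m,(180+a/8,155+b/8),.031+.003) for a,b in((193,288),(400,247),(607,200))]
for k in K: print(k.round(4))
d=K[0]-K[2];print(np.linalg.norm(d),np.degrees(np.arctan2(d[1],d[0]))-90)
for a,b in((185,150),(345,120),(600,298)): print("tip",px2w(m,(180+a/8,155+b/8),.087).round(4))
c=[px2w(m,(180+a/8,155+b/8),.07).round(4) for a,b in((38,190),(75,420),(712,50),(770,285))]
print(c,np.mean(c,axis=0))
s=sensors.get_state();from scipy.spatial.transform import Rotation as R
print(R.from_quat(s['eef_rot']).as_matrix().round(3))
```

```text
[0.5164 0.0554 0.034 ]
[ 0.5296 -0.0236  0.034 ]
[ 0.5452 -0.1028  0.034 ]
0.1607395013979975 10.32713730312166
tip [0.5588 0.0505 0.087 ]
tip [ 0.5681 -0.0082  0.087 ]
tip [ 0.4993 -0.0993  0.087 ]
[array([0.5491, 0.1075, 0.07  ]), array([0.463 , 0.0941, 0.07  ]), array([ 0.5938, -0.1437,  0.07  ]), array([ 0.5047, -0.1617,  0.07  ])] [ 0.52765 -0.02595  0.07   ]
[[-0.897  0.442  0.   ]
 [ 0.442  0.897  0.   ]
 [ 0.     0.    -1.   ]]
```

>>> {"api": "drive_tool", "payload": {
  "series": [
    [[20,-36,0,0.08,0],[22,-36,0,0.08,0],[22,-36,0,0.08,0],[22,-36,0,0.08,0],[22,-36,0,0.08,0],[22,-36,0,0.08,0],[22,-36,0,0.08,0],[22,-36,0,0.077,0],[22,-36,0,0,0],[22,-36,0,0,0]]
  ],
  "force": 20
}}

```text
clock: 1.9
tool_pos: [0.4951, 0.199, 0.2389]
eef_rot: [-0.089, 0.996, 0.0, 0.0]
contact_force: [0.9, -0.5, -0.3]
opening: 0.115
```

>>> {"api": "drive_tool", "payload": {
  "series": [
    [[24,-34,0,0,0],[24,-34,0,0,0],[24,-34,0,0,0],[24,-34,0,0,0],[0,0,0,0,0]]
  ]
}}

```text
clock: 2.4
tool_pos: [0.5935, 0.0567, 0.2382]
eef_rot: [-0.084, 0.996, -0.002, 0.001]
contact_force: [0.1, -0.0, 0.3]
opening: 0.008
```

Run:
```python
from h import *
import cv2
s=sensors.get_state();print(s["tool_pos"],s["eef_rot"])
m=cams.camera_model("wrist");print(m)
i=cams.snapshot("wrist")
def proj(X):
    T=m["camera_from_world"];v=T[:3,:3]@np.array(X)+T[:3,3]
    rho=np.hypot(v[0],v[1]);th=np.arctan2(rho,v[2]);return (m["cx"]+m["fx"]*th*v[0]/rho,m["cy"]+m["fy"]*th*v[1]/rho)
j=cv2.resize(i,None,fx=1.5,fy=1.5,interpolation=2)
C=np.array([.5304,-.0237]);ex=np.array([.984,.179]);ey=np.array([-.179,.984])
def P(x,y,z):
    q=C+ex*x+ey*y;return proj([q[0],q[1],z])
def dot(x,y,z,c):
    p=P(x,y,z);cv2.circle(j,(int(p[0]*1.5),int(p[1]*1.5)),3,c,-1)
for y in(-.08,0,.08): dot(0,y,.036,(0,0,255))
for x in(-.035,.035):
    for y in(-.12,-.04,.04,.12): dot(x,y,.066,(0,255,0))
cv2.imwrite("pics/w1.png",j)
cv2.imwrite("pics/top1.png",cv2.resize(cams.snapshot("top")[130:270,130:330],None,fx=4,fy=4))
```

```text
[0.59349689 0.05674906 0.23815089] [-8.39426920e-02  9.96467386e-01 -2.37223494e-03  8.63038735e-04]
{'fx': 297.3186396354542, 'fy': 297.3186396354542, 'cx': 249.12558888552186, 'cy': 192.09760652017962, 'camera_from_world': array([[-0.16603415,  0.98610484, -0.00546819,  0.0446392 ],
       [ 0.95209444,  0.16174683,  0.25952677, -0.61072772],
       [ 0.25680507,  0.03788407, -0.96572043,  0.23364736],
       [ 0.        ,  0.        ,  0.        ,  1.        ]])}
```

View pics/w1.png

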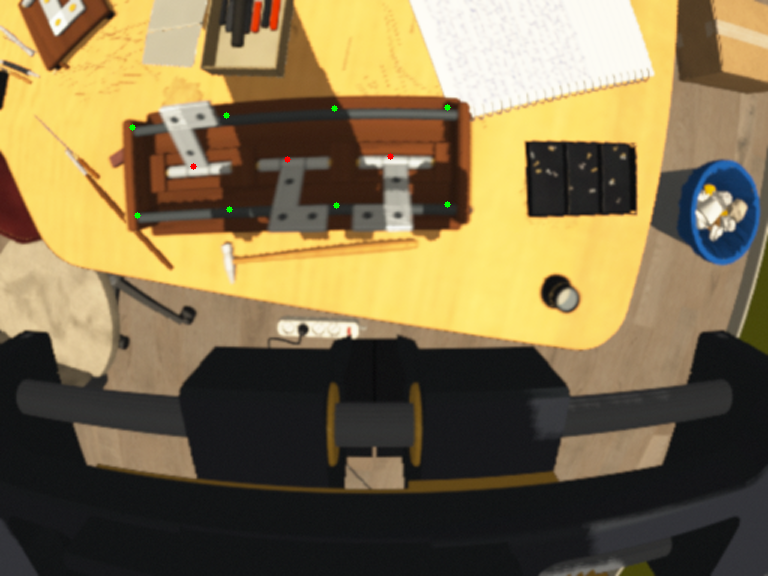

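>>> {"api": "drive_tool", "payload": {
  "series": [
    [[0,6,-40,0,0],[0,0,-40,0,0],[0,0,-40,0,0],[0,0,-30,0,0],[0,0,-12,0,0],[0,0,0,0,0]]
  ]
}}

```text
clock: 3.1
tool_pos: [0.5888, 0.0722, 0.0757]
eef_rot: [-0.091, 0.996, 0.0, -0.001]
contact_force: [0.6, 0.1, 0.1]
opening: 0.007
```

Run:
```python
from h import *
import cv2
print(sensors.get_state()["tool_pos"],sensors.get_state()["contact_force"])
i=cams.snapshot("wrist");cv2.imwrite("pics/w2.png",cv2.resize(i,None,fx=1.5,fy=1.5,interpolation=2))
i=cams.snapshot("side");cv2.imwrite("pics/s2.png",cv2.resize(i[120:270,200:400],None,fx=4,fy=4,interpolation=2))
```

```text
[0.58879916 0.07215457 0.0757368 ] [0.62703541 0.12476575 0.12203189]
```

View pics/w2.png

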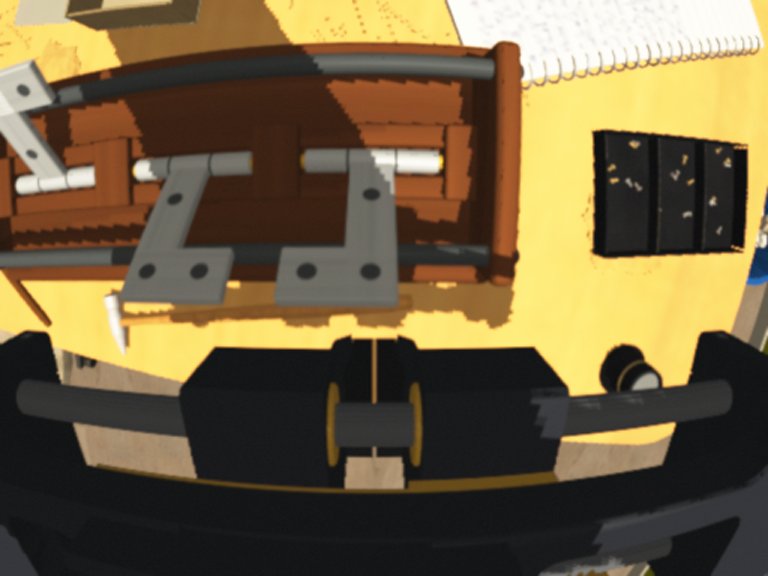

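View pics/s2.png

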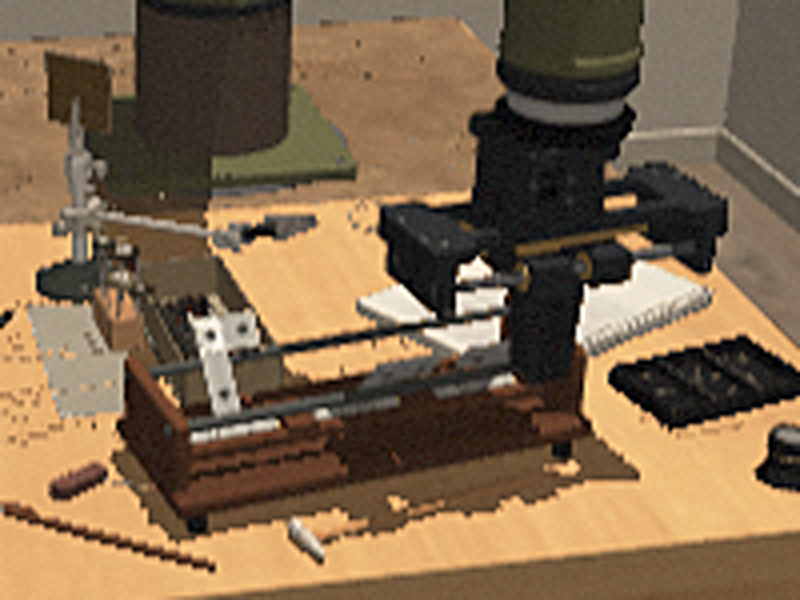

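>>> {"api": "drive_tool", "payload": {
  "series": [
    [[2,-10,0,0,0],[-9.8,-1.8,0,0,0],[-4.9,-0.9,0,0,0],[-4.9,-0.9,0,0,0],[-4.9,-0.9,0,0,0],[-4.9,-0.9,0,0,0],[-4.9,-0.9,0,0,0],[-4.9,-0.9,0,0,0],[-4.9,-0.9,0,0,0],[0,0,0,0,0]]
  ]
}}

```text
clock: 4.2
tool_pos: [0.547, 0.0523, 0.0766]
eef_rot: [-0.09, 0.996, -0.0, -0.001]
contact_force: [0.3, -0.1, 0.6]
opening: 0.004
```

Run:
```python
from h import *
import cv2
s=sensors.get_state();print(s["tool_pos"],s["contact_force"],((s["tool_pos"][:2]-[.5304,-.0237])@np.array([[.984,-.179],[.179,.984]])))
i=cams.snapshot("wrist");cv2.imwrite("pics/w3.png",cv2.resize(i,None,fx=1.5,fy=1.5,interpolation=2))
```

```text
[0.5469715  0.052338   0.07658443] [ 0.28857462 -0.12227792  0.6153128 ] [0.02991716 0.07185509]
```

View pics/w3.png

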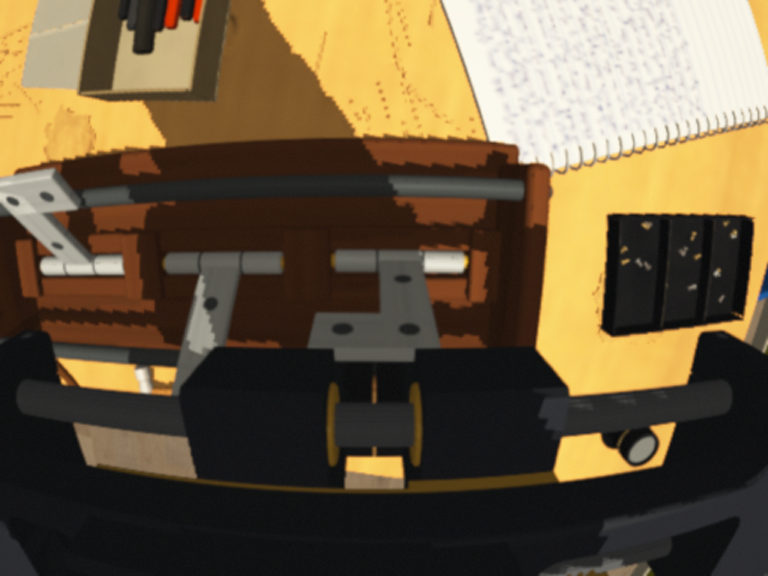

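>>> {"api": "drive_tool", "payload": {
  "series": [
    [[-4.9,-0.9,0,0,0],[-4.9,-0.9,0,0,0],[-4.9,-0.9,0,0,0],[-3.9,-0.7,0,0,0],[-3.9,-0.7,0,0,0],[-3.9,-0.7,0,0,0],[-3.9,-0.7,0,0,0],[-3.9,-0.7,0,0,0],[0,0,0,0,0],[0,0,0,0,0]]
  ]
}}

```text
clock: 5.25
tool_pos: [0.514, 0.0464, 0.0768]
eef_rot: [-0.09, 0.996, 0.0, 0.0]
contact_force: [-0.4, -0.3, 0.5]
opening: 0.001
```

Run:
```python
from h import *
import cv2
s=sensors.get_state();print(s["tool_pos"],s["contact_force"],((s["tool_pos"][:2]-[.5304,-.0237])@np.array([[.984,-.179],[.179,.984]])))
i=cams.snapshot("wrist");cv2.imwrite("pics/w4.png",cv2.resize(i,None,fx=1.5,fy=1.5,interpolation=2))
```

```text
[0.51399812 0.0463899  0.07676565] [-0.36938931 -0.33051147  0.54564601] [-0.00359336  0.0719044 ]
```

View pics/w4.png

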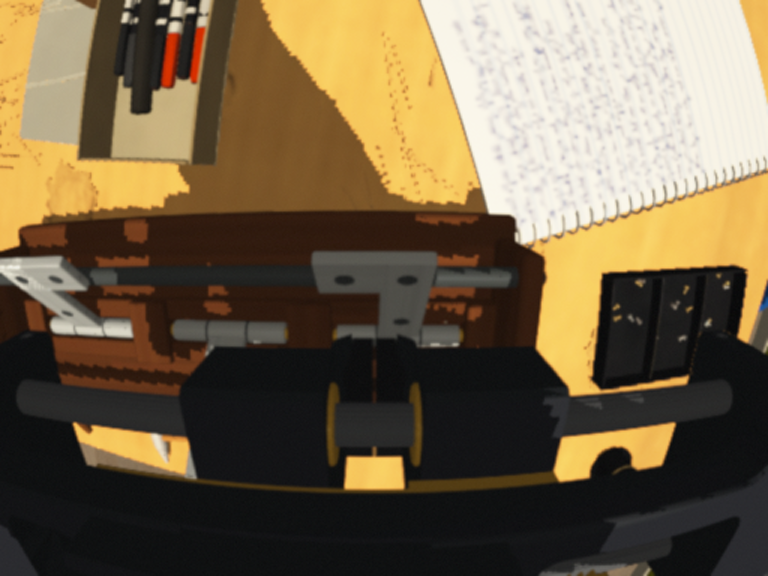

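>>> {"api": "drive_tool", "payload": {
  "series": [
    [[0,0,40,0,0],[0,0,40,0,0],[0,0,30,0,0],[-9,-31,0,0,0],[-9,-31,0,0,0],[-9,-31,0,0,0],[-9,-31,0,0,0],[-9,-31,0,0,0],[0,0,0,0,0],[0,0,0,0,0]]
  ]
}}

```text
clock: 6.3
tool_pos: [0.469, -0.1092, 0.1868]
eef_rot: [-0.089, 0.996, 0.0, 0.0]
contact_force: [0.5, 1.3, 0.2]
opening: 0.004
```

```bash
cat >> h.py <<'E'
import cv2
def look(f):
    s=sensors.get_state();print(s["tool_pos"],s["contact_force"],((s["tool_pos"][:2]-[.5304,-.0237])@np.array([[.984,-.179],[.179,.984]])))
    i=cams.snapshot("wrist");cv2.imwrite(f"pics/{f}.png",cv2.resize(i,None,fx=1.5,fy=1.5,interpolation=2))
E
python3 -c "
from h import *
look('w5')
cv2.imwrite('pics/s5.png',cv2.resize(cams.snapshot('side')[120:270,180:380],None,fx=4,fy=4))"
```

```text
[ 0.46898997 -0.10917945  0.18679427] [0.49360951 1.28300662 0.23102431] [-0.07572829 -0.07311939]
```

View pics/w5.png

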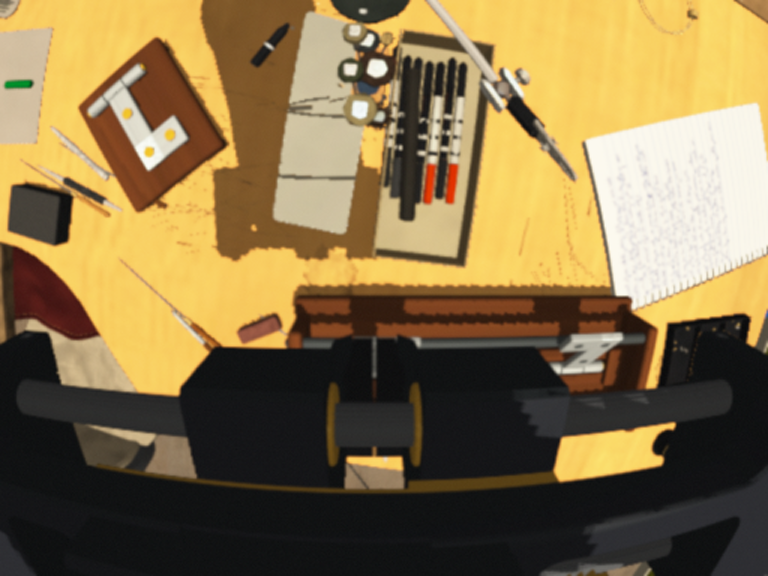

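View pics/s5.png

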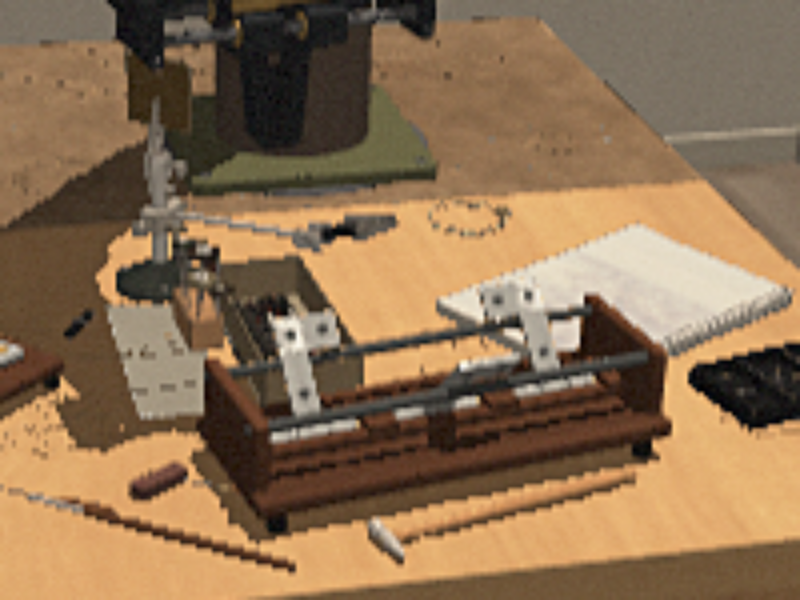

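>>> {"api": "drive_tool", "payload": {
  "series": [
    [[0,0,-25,0,0],[0,0,-25,0,0],[0,0,-25,0,0],[0,0,-20,0,0],[0,0,-15,0,0],[0,0,0,0,0]]
  ]
}}

```text
clock: 7.0
tool_pos: [0.4686, -0.1067, 0.0753]
eef_rot: [-0.091, 0.996, 0.001, -0.001]
contact_force: [-0.1, -0.8, 0.7]
opening: 0.007
```

```bash
python3 -c "
from h import *
look('w6')
cv2.imwrite('pics/s6.png',cv2.resize(cams.snapshot('side')[120:270,180:380],None,fx=4,fy=4))"
```

```text
[ 0.46859643 -0.10669317  0.07527369] [-0.05374377 -0.83030422  0.74008887] [-0.07567049 -0.07060244]
```

View pics/s6.png

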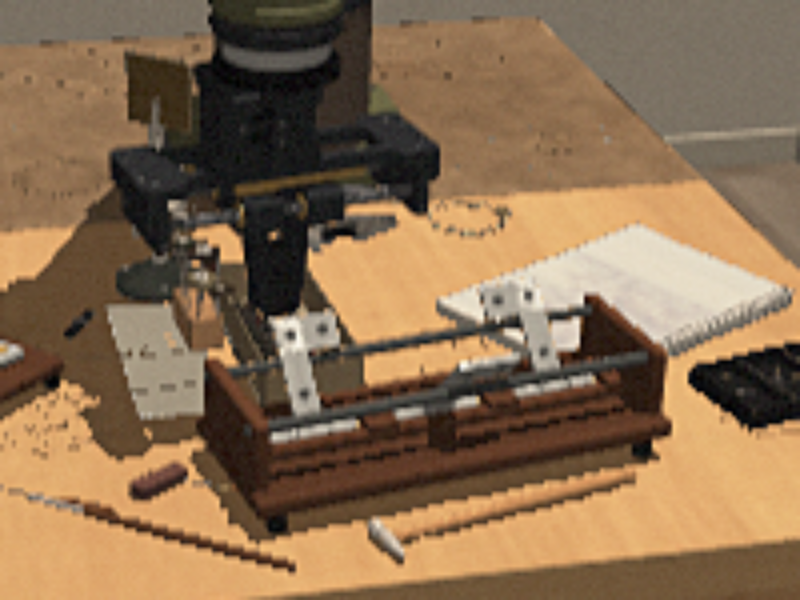

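>>> {"api": "drive_tool", "payload": {
  "series": [
    [[10.3,-1.2,0,0,0],[4.9,0.9,0,0,0],[4.9,0.9,0,0,0],[4.9,0.9,0,0,0],[4.9,0.9,0,0,0],[4.9,0.9,0,0,0],[4.9,0.9,0,0,0],[4.9,0.9,0,0,0],[0,0,0,0,0]]
  ]
}}

```text
clock: 8.0
tool_pos: [0.5147, -0.1032, 0.0767]
eef_rot: [-0.09, 0.996, 0.0, 0.001]
contact_force: [-0.9, -0.8, 0.0]
opening: 0.006
```

```bash
python3 -c "
from h import *
look('w7')
cv2.imwrite('pics/s7.png',cv2.resize(cams.snapshot('side')[120:270,180:380],None,fx=4,fy=4))"
```

```text
[ 0.51465678 -0.10319474  0.07674286] [-0.93183814 -0.79772031  0.0407234 ] [-0.02972089 -0.07540479]
```

View pics/s7.png

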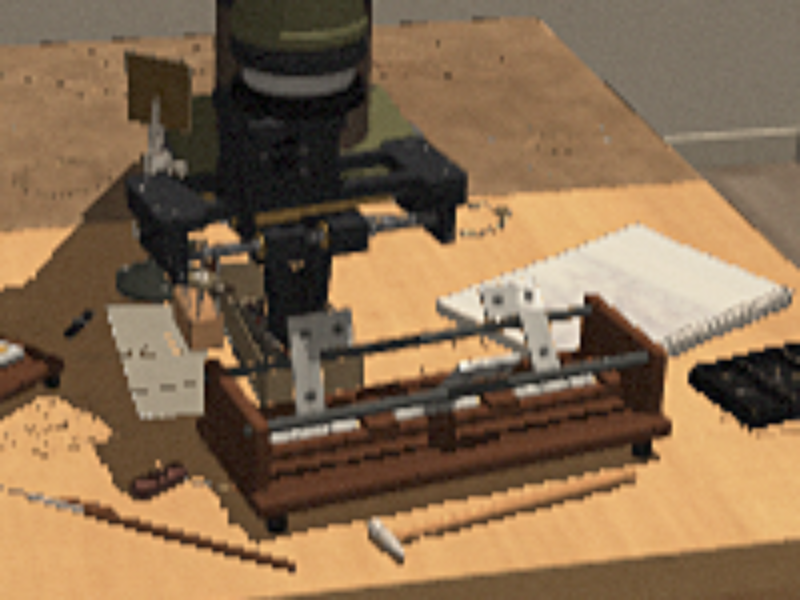

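Rising as expected (leaf tip now around (320,325), steeper). Continue.

>>> {"api": "drive_tool", "payload": {
  "series": [
    [[4.9,0.9,0,0,0],[4.9,0.9,0,0,0],[4.9,0.9,0,0,0],[3.9,0.7,0,0,0],[3.9,0.7,0,0,0],[3.9,0.7,0,0,0],[3.9,0.7,0,0,0],[3.9,0.7,0,0,0],[0,0,0,0,0],[0,0,0,0,0]]
  ]
}}

```text
clock: 9.1
tool_pos: [0.5476, -0.0974, 0.0767]
eef_rot: [-0.089, 0.996, 0.0, -0.0]
contact_force: [-0.0, 0.8, 0.0]
opening: 0.006
```

```bash
python3 -c "
from h import *
look('w8')
cv2.imwrite('pics/s8.png',cv2.resize(cams.snapshot('side')[120:270,180:380],None,fx=4,fy=4))"
```

```text
[ 0.54762622 -0.09735664  0.07668888] [-0.00634036  0.76628912  0.03673503] [ 0.00376607 -0.07556163]
```

View pics/s8.png

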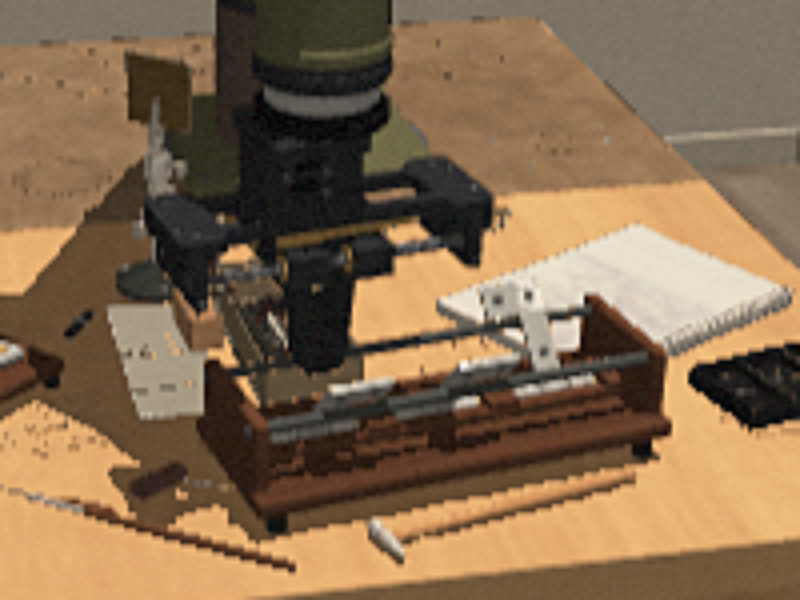

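Dropped onto the other rod (bright edge at (365,390)). Lift and retreat for a check.

>>> {"api": "drive_tool", "payload": {
  "series": [
    [[0,0,40,0,0],[0,0,40,0,0],[0,0,40,0,0],[-10,35,10,0,0],[-10,40,10,0,0],[-10,40,0,0,0],[-10,40,0,0,0],[-10,40,0,0,0],[-10,40,0,0,0],[-10,40,0,0,0]]
  ]
}}

```text
clock: 10.2
tool_pos: [0.4769, 0.1789, 0.2168]
eef_rot: [-0.089, 0.996, -0.0, -0.0]
contact_force: [-0.1, -0.7, -0.7]
opening: 0.005
```

>>> {"api": "drive_tool", "payload": {
  "series": [
    [[0,40,0,0,0],[0,40,0,0,0],[0,20,0,0,0],[0,0,0,0,0],[0,0,0,0,0]]
  ]
}}

```text
clock: 10.7
tool_pos: [0.4775, 0.2765, 0.2165]
eef_rot: [-0.09, 0.996, -0.001, -0.0]
contact_force: [-0.3, -0.9, 0.5]
opening: 0.004
```

```bash
python3 -c "
from h import *
look('w9')
cv2.imwrite('pics/t9.png',cv2.resize(cams.snapshot('top')[155:215,180:280],None,fx=8,fy=8,interpolation=2))
cv2.imwrite('pics/s9.png',cv2.resize(cams.snapshot('side')[170:290,200:400],None,fx=4,fy=4))"
```

```text
[0.47748393 0.27646308 0.21645948] [-0.32603682 -0.85096869  0.46873826] [0.00165978 0.30483245]
```

View pics/t9.png

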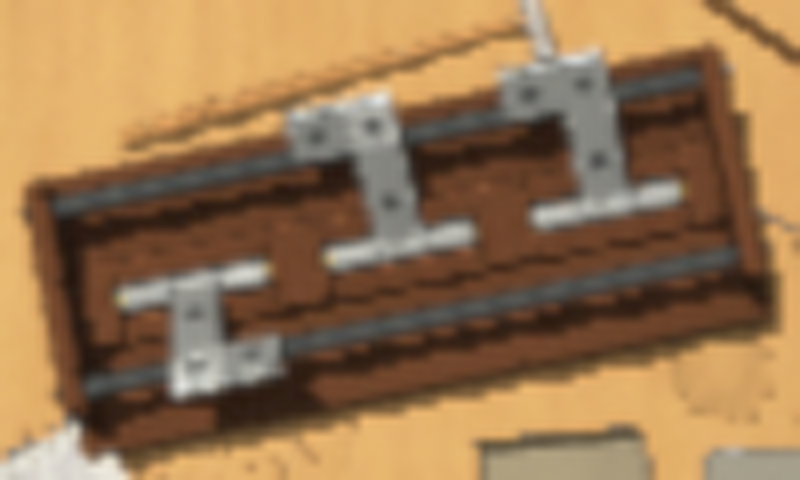

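View pics/s9.png

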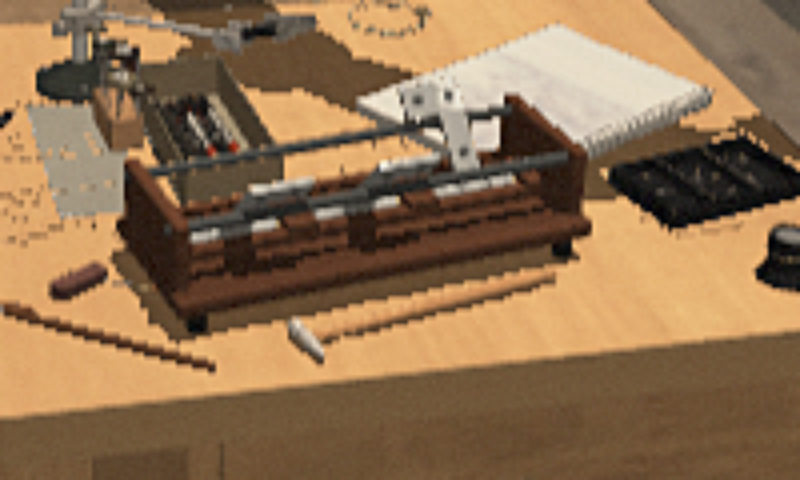

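All three leaves now show the left hand, and the knuckles are at the same pixels as at the start. The hammer, stone and loupe haven't moved.

```bash
python3 -c "
from plant import r
print(r.finish_job())"
```

```text
the job is handed in; nothing more can be done
None
```

I tipped the two mirrored leaves, the ones in the places at y = +80 and y = -80 mm, over their knuckles onto the opposite rods. I used the closed fingertips at about 76 mm height. The middle leaf already matched the pattern, so I left it alone. The job was handed in at about 11 s of the 42 s allowed; `finish_job()` gives no verdict.

**Last pictures (top and side views, arm clear):**
- All three leaves have the arm on the left, looking from knuckle to tip, and each leans on a rod.
- Each knuckle lies in its own place in the groove, at the same pixels as in the first picture.
- The hammer, stone and loupe look unmoved. The block was outside the final crops I viewed, but the arm stayed well away from it.
- The readings taken between moves showed contact forces of about 1.5 N or less.

**Checks that disagreed:**
- The network's knuckle positions put the outer places 143 mm apart instead of 160 mm. I used positions read from the top picture instead, which gave 161 mm.
- The rack outline projected from those positions was about 3 to 5 mm off in the wrist picture. That was within the clearance I had allowed.

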